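# Pack the part-filled bauble flats into the case and clear the flats

### The arm

A 7-joint arm with a two-finger parallel gripper is mounted at the origin on the work surface. World frame = base frame: x ahead of the robot, y to its left, z up, the work surface at z = 0. Lengths are in m, angles in rad, forces in N, time in s.
With the tool pointing down it reaches from about 0.35 to 0.9 m from the base axis. Payload 8.1 kg.
Tool frame: the origin (TCP) lies midway between the tips of the shut fingers; the grasp point (between the pads) lies arm.grip_point_offset behind it (arm.grip_point_offset is the distance from the TCP to the grasp point, in m); y points along the fingers, z is the direction in which the jaws open and shut, and the axes are right-handed (so a half turn about y gives the same grasp; the last joint's range is limited). The gripper opens to 92 mm and grips with 3 to 60 N. Pads are 19 mm wide; open, the fingers measure 130 mm over their backs; the gripper's body (75 mm by 190 mm) begins 47 mm behind the grasp point.
Start: joints at [1.234, 0.434, 0.025, 1.573, -0.012, 1.134, -0.075], TCP at [0.145, -0.608, 0.227] pointing down, gripper open.
Joint ranges: [-2.62, 2.62], [-0.44, 2.09], [-1.27, 1.32], [0.08, 2.57], [-1.32, 4.46], [0.12, 2], [-2.74, 2.74]. Speed limits (rad/s): [2.22, 2.22, 3.01, 3.01, 3.14, 3.14, 3.14].

### API

Orientations are given as a rotation vector (axis times angle).
In Python, from cell import arm, get_image, camera_info gives the robot as it stands.
- The arm moves only by the tool carry_out, never from a script. Its argument "steps" is one flat list of numbers, 5 for each row, row after row: the opening, from 0 (shut) to 1 (fully open), then the shift along the world's x, y, z in units of 0.1 m (1.0 is 0.1 m), then the turn about the world's z in units of 45 degrees (1.0 is 45 degrees). In form: [hand, dx, dy, dz, spin, hand, dx, dy, dz, spin, ...]. A call has 1 to 12 rows; each row is the pose to reach, as a shift and turn from the pose commanded when the call began; what a row does not reach only later rows make up. A row lasts 1/10 s, in which the tool goes at most 50 mm and 8.59 degrees, less where a joint would pass 70% of its speed; a pose out of reach is approached as far as the arm can. A call with a number of a shift or a turn outside -1 to 1 is refused whole. A call with a gripper value outside its range is refused whole. The fingers move at their own pace and stop on an object; "grip_force" is the grip in N (left out, the last holds). Time passes only in rows, so rows that repeat a pose let the fingers close. It gives the time, the measured TCP pose, the force and the opening at its end, in the units of the state.
- arm.observe(): the state, without advancing time (a new reading comes with each control period).
- get_image(name): name is "side" or "top" or "wrist"; returns (picture, depth): 420x560x3 uint8, red, green, blue; 420x560 float32, m along the optical axis (not along the pixel's ray), 0 where there is no reading.
- camera_info(name): a dict with "fovy" (degrees; the focal length in pixels is half the picture's height over the tangent of half this angle, whatever the lens; pixels are square), "cx", "cy" (the principal point, pixels), "R" (3x3) and "t" (3): a world point X has camera coordinates R X + t; the wrist camera has in their place "tool_from_camera" (4x4, takes a point from camera to tool coordinates, whose origin is the TCP and whose axes are the tool frame's). Camera axes: x right, y down, z forward; pixel columns grow to the right and rows downward; lengths in m; the calibration is good to about 2 mm. A picture is of the moment at which its call begins: read the wrist's pose just before it. camera_info takes no time and is no camera call.
- arm.sign_off(): hands the job in, once; it reports no verdict.
The state is a dict: "clock": time; "joints": joint angles; "dq": joint speeds; "joint_efforts": joint torques, N m; "position": TCP position; "ee_rot": TCP orientation; "force": force on the tool from outside, world axes, zero at the start; "ft_torque": the same for the moment, N m; "width": opening from 0.0 (shut) to 1.0 (fully open).
Only numpy, scipy, OpenCV 4.12 (cv2) and the standard library are available. Lean on these libraries where they do the work, as an engineer would, in place of code of your own. Each camera call takes 0.05 s, during which the arm holds its last target. There are 200 camera calls.

### The job

Move every glass bauble from the two grey flats into empty cells of the plywood packing case, one bauble standing down in each cell beside those already there. Pile the two emptied flats one squarely on the other on the green board, lying the same way as the board, and once all the baubles are in, lower the case's lid gently until it is fully closed, without slamming it. Leave the jar, the tin and the brush where they are.

Things in the scene. Friction and masses are not known exactly. Their poses are not given: they have to be found in the camera images.
- case: plywood packing case, fixed. Origin on the table under the middle of its 2 x 3 cells; x to the hinged back, y left. Base spans x -97..109, y -109..109, 35 mm high. Cell centres x = -62, 0, 62, y = -44, 44; cells 62 (x) by 88 (y) mm. Low dividers and padding at the sides, tops 11 mm above the table; floor 4 mm. A bauble standing in a cell has its centre 30 mm above the table
- lid (a joint): lid's hinge angle, rad: 0 closed flat on the base, about 1.75 at the start (past upright, leaning away from the robot), limit 2.0. Stiff friction hinge (0.5 N m): it stays where it is left. Lid 206 x 218 mm, a cover 42 mm deep, hollow below; closed, its top is 77 mm above the table
- lid_tab (a point): middle of the brass tab at the centre of the lid's front edge: 16 mm wide (case y), 14 mm thick, standing 30 mm out from the front. From the hinge axis 221 mm forward and 20 mm up when closed; points upward when the lid is open. Axes turn with the lid
- lid_hinge (a point): middle of the lid's hinge axis, at the case's back edge (case x = 109 mm, 35 mm above the table); the axis is the case's y
- stand: green board with two yellow stripes, where empty flats are piled: 190 (x) x 150 (y) x 12 mm, fixed; origin under its centre, top 12 mm above the table
- tray1: grey plastic bauble flat, loose, 220 g, 176 (x) x 140 (y) x 45 mm, origin under its centre. Four cells at x = +-44, y = +-36 mm, floor 5 mm, low dividers to 11 mm; 45 mm high end walls at y = +-68; central upright handle plate 70 (x) x 10 (y) mm, top at 45 mm. Stacked flats rest on walls and handle, 45 mm apart. A bauble in it has its centre 31 mm above the flat's underside
- tray2: grey plastic bauble flat, loose, 220 g, 176 (x) x 140 (y) x 45 mm, origin under its centre. Four cells at x = +-44, y = +-36 mm, floor 5 mm, low dividers to 11 mm; 45 mm high end walls at y = +-68; central upright handle plate 70 (x) x 10 (y) mm, top at 45 mm. Stacked flats rest on walls and handle, 45 mm apart. A bauble in it has its centre 31 mm above the flat's underside
- bauble1: glass bauble, 56 mm coloured ball with a brass cap (18 mm wide, 10 mm high, loop above) on top, 65 mm tall, 45 g, flat spot below; origin at the ball's centre, 26 mm above what it stands on (28 mm if tipped); z points to the cap. Starts in one of the two flats, or is absent
- bauble2: glass bauble, 56 mm coloured ball with a brass cap (18 mm wide, 10 mm high, loop above) on top, 65 mm tall, 45 g, flat spot below; origin at the ball's centre, 26 mm above what it stands on (28 mm if tipped); z points to the cap. Starts in one of the two flats, or is absent
- bauble3: glass bauble, 56 mm coloured ball with a brass cap (18 mm wide, 10 mm high, loop above) on top, 65 mm tall, 45 g, flat spot below; origin at the ball's centre, 26 mm above what it stands on (28 mm if tipped); z points to the cap. Starts in one of the two flats, or is absent
- bauble4: glass bauble, 56 mm coloured ball with a brass cap (18 mm wide, 10 mm high, loop above) on top, 65 mm tall, 45 g, flat spot below; origin at the ball's centre, 26 mm above what it stands on (28 mm if tipped); z points to the cap. Starts in one of the two flats, or is absent
- bauble5: glass bauble, 56 mm coloured ball with a brass cap (18 mm wide, 10 mm high, loop above) on top, 65 mm tall, 45 g, flat spot below; origin at the ball's centre, 26 mm above what it stands on (28 mm if tipped); z points to the cap. Starts in one of the two flats, or is absent
- bauble6: glass bauble, 56 mm coloured ball with a brass cap (18 mm wide, 10 mm high, loop above) on top, 65 mm tall, 45 g, flat spot below; origin at the ball's centre, 26 mm above what it stands on (28 mm if tipped); z points to the cap. Starts in one of the two flats, or is absent
- bauble7: glass bauble, 56 mm coloured ball with a brass cap (18 mm wide, 10 mm high, loop above) on top, 65 mm tall, 45 g, flat spot below; origin at the ball's centre, 26 mm above what it stands on (28 mm if tipped); z points to the cap. Starts already in a cell of the case, or is absent
- bauble8: glass bauble, 56 mm coloured ball with a brass cap (18 mm wide, 10 mm high, loop above) on top, 65 mm tall, 45 g, flat spot below; origin at the ball's centre, 26 mm above what it stands on (28 mm if tipped); z points to the cap. Starts already in a cell of the case, or is absent
- bauble9: glass bauble, 56 mm coloured ball with a brass cap (18 mm wide, 10 mm high, loop above) on top, 65 mm tall, 45 g, flat spot below; origin at the ball's centre, 26 mm above what it stands on (28 mm if tipped); z points to the cap. Starts already in a cell of the case, or is absent
- bauble10: glass bauble, 56 mm coloured ball with a brass cap (18 mm wide, 10 mm high, loop above) on top, 65 mm tall, 45 g, flat spot below; origin at the ball's centre, 26 mm above what it stands on (28 mm if tipped); z points to the cap. Starts already in a cell of the case, or is absent
- bauble11: glass bauble, 56 mm coloured ball with a brass cap (18 mm wide, 10 mm high, loop above) on top, 65 mm tall, 45 g, flat spot below; origin at the ball's centre, 26 mm above what it stands on (28 mm if tipped); z points to the cap. Starts already in a cell of the case, or is absent
- bauble12: glass bauble, 56 mm coloured ball with a brass cap (18 mm wide, 10 mm high, loop above) on top, 65 mm tall, 45 g, flat spot below; origin at the ball's centre, 26 mm above what it stands on (28 mm if tipped); z points to the cap. Starts already in a cell of the case, or is absent
- jar: bystander: glass jar with a red cap, 60 mm wide, 85 mm high, origin under its centre
- tin: bystander: paint tin with a blue label, 74 mm wide, 70 mm high, origin under its centre
- brush: bystander: paint brush lying flat, 170 mm long along its x
There are look-alikes about, which are no part of the job. Leave any purple look-alike of the bauble12 alone.

How it is judged:
On the way:
1. every bauble stands in a cell of the case, the lid still open (x of bauble1 in the frame of case between -0.09 and 0.09 m and y of bauble1 in the frame of case between -0.09 and 0.09 m and z of bauble1 in the frame of case between 0.02 and 0.035 m and x of bauble2 in the frame of case between -0.09 and 0.09 m and y of bauble2 in the frame of case between -0.09 and 0.09 m and z of bauble2 in the frame of case between 0.02 and 0.035 m and x of bauble3 in the frame of case between -0.09 and 0.09 m and y of bauble3 in the frame of case between -0.09 and 0.09 m and z of bauble3 in the frame of case between 0.02 and 0.035 m and x of bauble4 in the frame of case between -0.09 and 0.09 m and y of bauble4 in the frame of case between -0.09 and 0.09 m and z of bauble4 in the frame of case between 0.02 and 0.035 m and x of bauble5 in the frame of case between -0.09 and 0.09 m and y of bauble5 in the frame of case between -0.09 and 0.09 m and z of bauble5 in the frame of case between 0.02 and 0.035 m and x of bauble6 in the frame of case between -0.09 and 0.09 m and y of bauble6 in the frame of case between -0.09 and 0.09 m and z of bauble6 in the frame of case between 0.02 and 0.035 m and x of bauble7 in the frame of case between -0.09 and 0.09 m and y of bauble7 in the frame of case between -0.09 and 0.09 m and z of bauble7 in the frame of case between 0.02 and 0.035 m and x of bauble8 in the frame of case between -0.09 and 0.09 m and y of bauble8 in the frame of case between -0.09 and 0.09 m and z of bauble8 in the frame of case between 0.02 and 0.035 m and x of bauble9 in the frame of case between -0.09 and 0.09 m and y of bauble9 in the frame of case between -0.09 and 0.09 m and z of bauble9 in the frame of case between 0.02 and 0.035 m and x of bauble10 in the frame of case between -0.09 and 0.09 m and y of bauble10 in the frame of case between -0.09 and 0.09 m and z of bauble10 in the frame of case between 0.02 and 0.035 m and x of bauble11 in the frame of case between -0.09 and 0.09 m and y of bauble11 in the frame of case between -0.09 and 0.09 m and z of bauble11 in the frame of case between 0.02 and 0.035 m and x of bauble12 in the frame of case between -0.09 and 0.09 m and y of bauble12 in the frame of case between -0.09 and 0.09 m and z of bauble12 in the frame of case between 0.02 and 0.035 m and value of joint lid above 0.6 rad), for 0.2 s.
At the end, for the whole second after the job is handed in: Every bauble is down in a cell of the case (centre 20 to 35 mm above the table); lid closed within 0.05 rad; one flat on the green board (within 25 mm, 0.2 rad, either way round), the other on it (within 20 mm, 0.2 rad), both level within 0.06 rad; all at rest (x of bauble1 in the frame of case between -0.09 and 0.09 m and y of bauble1 in the frame of case between -0.09 and 0.09 m and z of bauble1 in the frame of case between 0.02 and 0.035 m and x of bauble2 in the frame of case between -0.09 and 0.09 m and y of bauble2 in the frame of case between -0.09 and 0.09 m and z of bauble2 in the frame of case between 0.02 and 0.035 m and x of bauble3 in the frame of case between -0.09 and 0.09 m and y of bauble3 in the frame of case between -0.09 and 0.09 m and z of bauble3 in the frame of case between 0.02 and 0.035 m and x of bauble4 in the frame of case between -0.09 and 0.09 m and y of bauble4 in the frame of case between -0.09 and 0.09 m and z of bauble4 in the frame of case between 0.02 and 0.035 m and x of bauble5 in the frame of case between -0.09 and 0.09 m and y of bauble5 in the frame of case between -0.09 and 0.09 m and z of bauble5 in the frame of case between 0.02 and 0.035 m and x of bauble6 in the frame of case between -0.09 and 0.09 m and y of bauble6 in the frame of case between -0.09 and 0.09 m and z of bauble6 in the frame of case between 0.02 and 0.035 m and x of bauble7 in the frame of case between -0.09 and 0.09 m and y of bauble7 in the frame of case between -0.09 and 0.09 m and z of bauble7 in the frame of case between 0.02 and 0.035 m and x of bauble8 in the frame of case between -0.09 and 0.09 m and y of bauble8 in the frame of case between -0.09 and 0.09 m and z of bauble8 in the frame of case between 0.02 and 0.035 m and x of bauble9 in the frame of case between -0.09 and 0.09 m and y of bauble9 in the frame of case between -0.09 and 0.09 m and z of bauble9 in the frame of case between 0.02 and 0.035 m and x of bauble10 in the frame of case between -0.09 and 0.09 m and y of bauble10 in the frame of case between -0.09 and 0.09 m and z of bauble10 in the frame of case between 0.02 and 0.035 m and x of bauble11 in the frame of case between -0.09 and 0.09 m and y of bauble11 in the frame of case between -0.09 and 0.09 m and z of bauble11 in the frame of case between 0.02 and 0.035 m and x of bauble12 in the frame of case between -0.09 and 0.09 m and y of bauble12 in the frame of case between -0.09 and 0.09 m and z of bauble12 in the frame of case between 0.02 and 0.035 m and value of joint lid below 0.05 rad and ((horizontal distance between tray1 and stand below 0.025 m and height (world z) of tray1 between 0.008 and 0.018 m and horizontal distance between tray2 and tray1 below 0.02 m and height (world z) of tray2 between 0.052 and 0.063 m and angle between the x axis of tray1 and the x axis of stand, either way round below 0.2 rad and angle between the x axis of tray2 and the x axis of tray1, either way round below 0.2 rad) or (horizontal distance between tray2 and stand below 0.025 m and height (world z) of tray2 between 0.008 and 0.018 m and horizontal distance between tray1 and tray2 below 0.02 m and height (world z) of tray1 between 0.052 and 0.063 m and angle between the x axis of tray2 and the x axis of stand, either way round below 0.2 rad and angle between the x axis of tray1 and the x axis of tray2, either way round below 0.2 rad)) and angle between each of tray1, tray2's own z axis and vertical below 0.06 rad and linear speed of each of tray1, tray2, bauble1, bauble2, bauble3, bauble4, bauble5, bauble6, bauble7, bauble8, bauble9, bauble10, bauble11, bauble12 below 0.03 m/s); the robot touches nothing.
It fails at once if the lid is slammed (closing faster than 3 rad/s) (velocity of joint lid below -3 rad/s).
It fails at once if the glass jar is moved by more than 30 mm (distance of jar from where it was at the start of the episode above 0.03 m).
It fails at once if the paint tin is moved by more than 30 mm (distance of tin from where it was at the start of the episode above 0.03 m).
It fails at once if the brush is moved by more than 30 mm (distance of brush from where it was at the start of the episode above 0.03 m).
Of bauble1, bauble2, bauble3, bauble4, bauble5, bauble6 only 3 to 4 are there at a start; the rules pass over those that are not, and their reading is None.
Of bauble7, bauble8, bauble9, bauble10, bauble11, bauble12 only 1 to 2 are there at a start; the rules pass over those that are not, and their reading is None.
At some moment in a run one of tray1, tray2 may be knocked a few centimetres aside while the robot is not near it.
Once in a run the grip may slacken for a moment while it holds something.
It also fails if it takes over 210 s, if anything falls off the work surface, if the arm or the gripper's body presses on something with over 40 N, if the wrist force passes 120 N, or if a joint passes its speed limit or range.

## Working session

There is one attempt and no reset: what is moved stays moved. The work goes in short steps, Python scripts to look and compute and a tool call to move; the robot and the scene stay as the last step left them, time stands still between calls to the robot, and variables do not carry over. Pictures are saved under pics/ and viewed, about 12 in all and at most 16, crops included, and the job is handed in when it is done.

Besides the shell and the picture viewer there is one more tool, called after "Emit:" in YAML: its name, and indented under it one key for each argument. carry_out: Moves the arm, as the interface text tells. Shifts and turns lie within -1 to 1; 1 stands for 0.1 m of shift or 45 degrees of turn. Its arguments: {"type":"object","properties":{"steps":{"type":"array","items":{"type":"number"}},"grip_force":{"type":"number"}},"required":["steps"]}

```bash
ls; mkdir -p pics
cat > h.py <<'E'
import numpy as np, cv2
from cell import arm,get_image,camera_info
def K(ci):
    f=210/np.tan(np.radians(ci['fovy'])/2); return f,ci['cx'],ci['cy']
def pose(name,st=None):
    ci=camera_info(name)
    if name!='wrist':
        R=np.array(ci['R']);t=np.array(ci['t']); return ci,R.T,-R.T@t
    st=st or arm.observe()
    T=np.array(ci['tool_from_camera']); Rw=cv2.Rodrigues(np.array(st['ee_rot'],float))[0]
    return ci,Rw@T[:3,:3],Rw@T[:3,3]+np.array(st['position'])
def ray(P,u,v,z):
    ci,R,c=P; f,cx,cy=K(ci)
    d=R@np.array([(u-cx)/f,(v-cy)/f,1]); return c+d*(z-c[2])/d[2]
def cloud(P,depth):
    ci,R,c=P; f,cx,cy=K(ci)
    v,u=np.mgrid[:420,:560]
    X=np.stack([(u-cx)/f*depth,(v-cy)/f*depth,depth],-1)
    return X@R.T+c
def proj(P,X):
    ci,R,c=P; f,cx,cy=K(ci); q=R.T@(np.array(X)-c); return f*q[0]/q[2]+cx,f*q[1]/q[2]+cy
def snap(name,fn=None):
    st=arm.observe(); im,d=get_image(name)
    if fn: cv2.imwrite('pics/'+fn,im[:,:,::-1])
    return pose(name,st),im,d
E
python3 - <<'E'
from h import *
s=arm.observe(); print(s, arm.grip_point_offset)
a=snap('top'); b=snap('side')
np.savez('s0.npz',ti=a[1],td=a[2],si=b[1],sd=b[2])
cv2.imwrite('pics/top0.png',a[1][:,:,::-1]);cv2.imwrite('pics/side0.png',b[1][:,:,::-1])
for n in('top','side','wrist'): print(n,camera_info(n))
E
```

```text
pics
{'clock': 0.0, 'joints': array([ 1.23439576,  0.4352197 ,  0.02496919,  1.57409222, -0.01165066,
        1.13400127, -0.07512488]), 'dq': array([-0.00016842, -0.00151784, -0.00084988,  0.0002192 , -0.00192031,
       -0.00070333,  0.00022719]), 'joint_efforts': array([-6.02214586e-04, -6.67842150e+01,  9.84725095e-01, -3.14446664e+01,
       -6.05472014e-02,  4.27279668e-02,  1.57127165e-04]), 'position': array([ 0.14464179, -0.60750573,  0.22594884]), 'ee_rot': array([-0.24651198,  2.09927749, -2.09600221]), 'force': array([-0.71967502, -0.11695853, -0.80441381]), 'ft_torque': array([ 0.00845279, -0.00474483,  0.02964097]), 'width': 0.9991449419534952} 0.0188
top {'fovy': 51.83334492401961, 'cx': 284.7300310225584, 'cy': 200.10811606677262, 'R': array([[-0.02486773, -0.99963515, -0.01054336],
       [-0.99878715,  0.02529218, -0.04224366],
       [ 0.04249491,  0.00948007, -0.99905171]]), 't': array([0.01799232, 0.55722708, 1.11047533])}
side {'fovy': 52.616940598560674, 'cx': 278.94761556456183, 'cy': 207.27274742487157, 'R': array([[ 0.91507639, -0.40269112, -0.02179599],
       [-0.25508097, -0.53609172, -0.80469831],
       [ 0.31236022,  0.74192017, -0.59328371]]), 't': array([-0.52249207,  0.19981167,  0.72708779])}
wrist {'fovy': 61.0131584383069, 'cx': 279.35299521085193, 'cy': 218.54192179999527, 'tool_from_camera': array([[ 3.53191358e-04,  9.54714741e-01,  2.97522502e-01,
        -8.11988710e-02],
       [ 7.97463404e-04, -2.97522695e-01,  9.54714413e-01,
        -1.57971032e-01],
       [ 9.99999620e-01, -9.99335729e-05, -8.66432511e-04,
        -9.36776508e-04],
       [ 0.00000000e+00,  0.00000000e+00,  0.00000000e+00,
         1.00000000e+00]])}
```

View pics/top0.png

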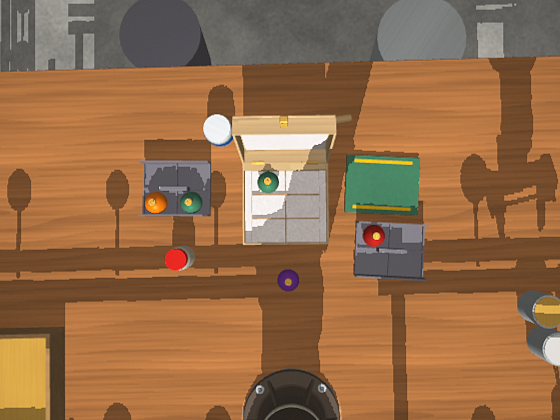

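View pics/side0.png

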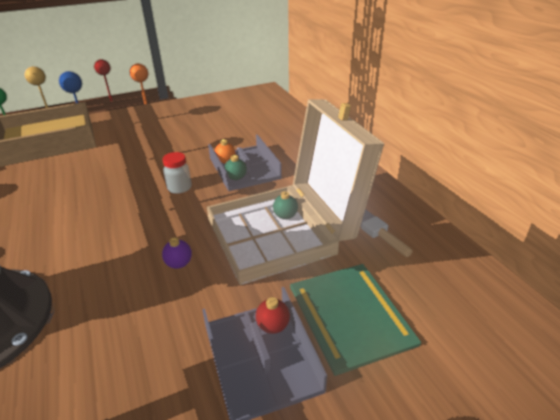

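The top view shows the left flat (175,188) holding orange (156,202) and green (191,202). The right flat (389,250) holds red (373,236). The case has a green bauble in its back-left cell (268,182), and its other five cells are empty. The look-alike is the purple ball on the bare table at (288,280), which is in neither flat nor the case, so I leave it alone. The side view agrees. Next I measure.

```bash
cat > m.py <<'E'
from h import *
from scipy.optimize import least_squares
COL={'red':((0,8),),'orange':((9,18),),'green':((65,90),),'purple':((120,145),)}
def balls(P,im,d):
    X=cloud(P,d); hsv=cv2.cvtColor(im,cv2.COLOR_RGB2HSV); out=[]
    for c,rs in COL.items():
        lo,hi=rs[0]; m=((hsv[...,0]>=lo)&(hsv[...,0]<=hi)&(hsv[...,1]>120)&(hsv[...,2]>40)&(X[...,2]>.022)&(X[...,2]<.15)&(X[...,0]>.2)&(X[...,0]<.95)&(abs(X[...,1])<.6)&(d>0)).astype(np.uint8)
        n,l,s,ce=cv2.connectedComponentsWithStats(m)
        for i in range(1,n):
            if s[i,4]<60: continue
            p=X[l==i]; r=least_squares(lambda q:np.linalg.norm(p-q,axis=1)-.028,p.mean(0)-[0,0,.02],loss='soft_l1',f_scale=.002)
            out.append((c,ce[i].round(0),s[i,4],r.x.round(4),(r.cost/len(p))**.5))
    return out
def rect(pts):
    r=cv2.minAreaRect((pts*1000).astype(np.float32)); return [np.round(v,1) for v in r]
E
python3 - <<'E'
from m import *
z=np.load('s0.npz')
for n,i,d in(('top','ti','td'),('side','si','sd')):
    P=pose(n)
    for b in balls(P,z[i],z[d]): print(n,*b)
P=pose('top');im=z['ti'];X=cloud(P,z['td']);hsv=cv2.cvtColor(im,cv2.COLOR_RGB2HSV)
def box(u0,u1,v0,v1):
    m=np.zeros((420,560),bool);m[v0:v1,u0:u1]=1;return m
low=z['td']>0
for nm,b in(('L',box(135,218,150,222)),('R',box(345,432,214,288))):
    m=b&low&(hsv[...,1]<90)&(X[...,2]>.036)&(X[...,2]<.055)
    print(nm,m.sum(),rect(X[m][:,:2]),np.median(X[m][:,2])) 
    m2=b&low&(X[...,2]>.002)&(X[...,2]<.05)&((hsv[...,1]<90)|((hsv[...,0]>100)&(hsv[...,0]<140)))
    print(nm,'all',m2.sum(),rect(X[m2][:,:2]))
m=box(340,425,145,222)&(hsv[...,0]>60)&(hsv[...,0]<90)&(hsv[...,1]>100)&(X[...,2]<.03); print('board',rect(X[m][:,:2]),np.median(X[m][:,2]))
m=box(230,345,150,250)&(X[...,2]>.028)&(X[...,2]<.04)&(hsv[...,0]<30)&(hsv[...,0]>8)&(X[...,0]<.72); print('case rim',m.sum(),rect(X[m][:,:2]),X[m].min(0),X[m].max(0))
m=box(275,292,110,132)&(hsv[...,1]>140)&(X[...,2]>.2); print('tab',m.sum(),X[m].mean(0),X[m].min(0),X[m].max(0))
s=arm.observe(); R=cv2.Rodrigues(s['ee_rot'])[0]; print(R.round(3))
E
```

```text
top red [373. 235.] 309 [ 0.4613 -0.2181  0.0309] 0.0009419811276011753
top red [176. 259.] 396 [0.4173 0.2722 0.064 ] 0.0019681754578131927
top orange [156. 202.] 328 [0.5585 0.3345 0.0316] 0.0010942886787807863
top orange [ 52. 340.] 275 [0.2223 0.608  0.0501] 0.0020735106473486896
top purple [288. 280.] 297 [0.3529 0.0018 0.0261] 0.0008760243416163781
side red [174. 160.] 300 [0.417  0.2676 0.0633] 0.0017982896926306768
side red [272. 317.] 750 [ 0.4619 -0.2206  0.0304] 0.0005451405080789746
side orange [225. 151.] 281 [0.5586 0.332  0.0308] 0.002166659203213806
side orange [272. 303.] 95 [ 0.4533 -0.2132  0.0389] 0.0015738229331501436
side purple [176. 254.] 467 [ 0.3539 -0.0011  0.0252] 0.0007799901401634217
L 350 [array([594.3, 286.2]), array([174.8, 137.7]), np.float64(88.4)] 0.04545531555654625
L all 2897 [array([598.4, 293.1]), array([189.9, 145.4]), np.float64(88.5)]
R 364 [array([ 422.2, -261.6]), array([175.2, 140.1]), np.float64(85.9)] 0.044535859658584975
R all 3281 [array([ 435.2, -264.5]), array([179.9, 166. ]), np.float64(85.6)]
board [array([ 592.3, -248.6]), array([188.3, 147.1]), np.float64(85.7)] 0.011896064863737066
case rim 1932 [array([565.4,   3.3]), array([219.3, 240.8]), np.float64(88.6)] [ 0.44255033 -0.10613238  0.02810173] [0.6882916  0.11264845 0.03998413]
tab 91 [ 7.03647936e-01 -1.98428346e-05  2.76568665e-01] [ 0.50980913 -0.00719302  0.22890129] [0.72615039 0.00778067 1.13315128]
[[-0.973 -0.     0.232]
 [-0.232  0.001 -0.973]
 [ 0.    -1.    -0.001]]
```

Run:
```python
import m
from m import *
z=np.load('s0.npz')
h=cv2.cvtColor(z['ti'],cv2.COLOR_RGB2HSV); print(h[207,186],h[186,265],h[205,193])
m.COL={'green':((60,100),)}
for n,i,d in(('top','ti','td'),('side','si','sd')):
    hs=pose(n)
    for b in balls(hs,z[i],z[d]): print(n,*b)
P=pose('top');X=cloud(P,z['td'])
# case front rim: top outer edge & side edges, per-column/row extremes of z~.035
r=(abs(X[...,2]-.035)<.004)&(X[...,0]>.43)&(X[...,0]<.66)&(abs(X[...,1])<.13)
ys=np.arange(-.08,.09,.01)
f=[(y,X[r&(abs(X[...,1]-y)<.005)][:,0].min()) for y in ys]; print(np.polyfit(*zip(*f),1), np.round([q[1] for q in f],4))
xs=np.arange(.46,.62,.01)
e=np.array([(x,X[r&(abs(X[...,0]-x)<.005)][:,1].min(),X[r&(abs(X[...,0]-x)<.005)][:,1].max()) for x in xs]); print(np.polyfit(e[:,0],e[:,1],1),np.polyfit(e[:,0],e[:,2],1),e.mean(0))
# tab
mk=(h[...,1]>140)&(X[...,2]>.2)&(X[...,2]<.3)&(abs(X[...,1])<.02); print(X[mk].mean(0),X[mk].min(0),X[mk].max(0))
Ps=pose('side');Xs=cloud(Ps,z['sd']);hs=cv2.cvtColor(z['si'],cv2.COLOR_RGB2HSV)
mk=np.zeros((420,560),bool);mk[100:122,336:352]=1;mk&=(hs[...,1]>150)&(Xs[...,2]<.32)&(Xs[...,0]<.8);print(mk.sum(),Xs[mk].mean(0),Xs[mk].min(0),Xs[mk].max(0))
```

```text
[ 74 122 146] [ 74 118 155] [ 75 117 140]
[0.02413595 0.44503997] [0.443  0.4433 0.4436 0.4439 0.444  0.4442 0.4445 0.4448 0.4451 0.4453
 0.4456 0.4459 0.4461 0.4462 0.4464 0.4467 0.4469]
[-0.00834801 -0.09954085] [0.00084735 0.11120852] [ 0.535      -0.10400704  0.11166185]
[7.08003865e-01 1.28814841e-04 2.57319617e-01] [ 0.69916394 -0.00719302  0.22890129] [0.72615039 0.00778067 0.26783088]<stdin>:19: RuntimeWarning: Mean of empty slice.
  ret = um.true_divide(
Traceback (most recent call last):
ValueError: zero-size array to reduction operation minimum which has no identity
```

```bash
sed -i "s/>120)/>85)/" m.py
python3 - <<'E'
import m
from m import *
z=np.load('s0.npz')
m.COL={'green':((60,100),)}
for n,i,d in(('top','ti','td'),('side','si','sd')):
    for b in balls(pose(n),z[i],z[d]): print(n,*b)
E
```

```text
top green [268. 182.] 276 [0.6036 0.0468 0.0301] 0.0008409161068063645
top green [191. 202.] 291 [0.5569 0.2447 0.0315] 0.0008487056460800843
```

Measured positions (m):
- Red: (.461, -.219, .031)
- Orange: (.5585, .333, .031)
- Green: (.557, .245, .0315)
- Case origin: about (.541, .004), yaw -1.4°

Red is first, starting with the approach above it.

Emit:
carry_out:
  steps: [0.75,0.8,0.97,0,-0.39,0.75,0.8,0.97,0,-0.39,0.75,0.8,0.97,0,-0.39,0.75,0.8,0.97,0,-0.39]
  grip_force: 12

```text
clock: 0.5
position: [0.2285, -0.5074, 0.2266]
ee_rot: [-0.074, -2.191, 2.186]
force: [0.5, -0.7, 0.7]
width: 0.754
```

Emit:
carry_out:
  steps: [0.75,0.8,0.97,0,0,0.75,0.8,0.97,0,0,0.75,0.8,0.97,0,0,0.75,0.8,0.97,0,0]

```text
clock: 0.9
position: [0.3074, -0.4112, 0.2267]
ee_rot: [-0.074, -2.189, 2.187]
force: [-0.7, 0.2, 0.8]
width: 0.757
```

Emit:
carry_out:
  steps: [0.75,0.8,0.97,0,0,0.75,0.8,0.97,0,0,0.75,0.8,0.97,0,0,0.75,0.8,0.97,0,0]

```text
clock: 1.3
position: [0.3869, -0.315, 0.2267]
ee_rot: [-0.075, -2.188, 2.186]
force: [-0.4, -0.9, 0.2]
width: 0.749
```

Emit:
carry_out:
  steps: [0.75,0.77,0.97,0,0,0.75,0.77,0.97,0,0,0.75,0.77,0.97,0,0,0.75,0.77,0.97,0,0]

```text
clock: 1.7
position: [0.4635, -0.2186, 0.2266]
ee_rot: [-0.076, -2.187, 2.186]
force: [-1.1, -1.0, -0.9]
width: 0.749
```

Run:
```python
from m import *
P,im,d=snap('wrist','w1.png')
for b in balls(P,im,d): print(*b)
s=arm.observe();R=cv2.Rodrigues(s['ee_rot'])[0];print(s['position'],np.degrees(np.arctan2(R[1,2],R[0,2])),s['joints'].round(2))
X=cloud(P,d); m=(abs(X[...,2]-.0455)<.006)&(d>0); print(m.sum(),rect(X[m][:,:2]))
```

```text
red [281. 191.] 1913 [ 0.4629 -0.2188  0.0308] 0.0003583423075127433
orange [71.  8.] 2113 [ 0.6498 -0.0473  0.0174] 0.00430782628838157
orange [156. 103.] 1109 [ 0.5562 -0.1196  0.0304] 0.007277781382705223
orange [ 79. 218.] 1062 [ 0.4365 -0.0071  0.0229] 0.006232796352370009
green [ 7. 64.] 697 [0.6058 0.0462 0.0303] 0.00040104194836491257
purple [ 93. 277.] 148 [0.3547 0.0007 0.0266] 0.0003288676236818089
[ 0.46194145 -0.22079011  0.2264518 ] -94.09866254931353 [ 0.46  0.26 -0.15  1.84  0.04  1.05 -1.35]
3362 [array([ 464.5, -140.3]), array([396.6, 177.7]), np.float64(71.6)]
```

View pics/w1.png

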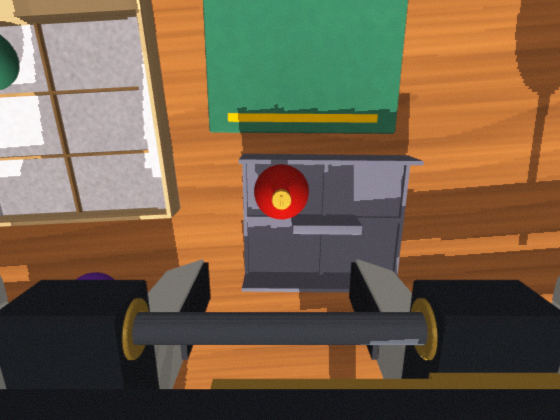

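Emit:
carry_out:
  steps: [0.75,0,0,-1,0,0.75,0,0,-1,0,0.75,0,0,-1,0]

```text
clock: 2.05
position: [0.4562, -0.2215, 0.1216]
ee_rot: [-0.071, -2.18, 2.175]
force: [-1.6, 0.4, 1.0]
width: 0.754
```

Emit:
carry_out:
  steps: [0.75,0,0,-0.4,0,0.75,0,0,-0.8,0,0.75,0,0,-1,0,0.75,0,0,-1,0]

```text
clock: 2.45
position: [0.4602, -0.2217, 0.0261]
ee_rot: [-0.078, -2.181, 2.182]
force: [0.6, 0.1, 0.3]
width: 0.749
```

Emit:
carry_out:
  steps: [0.75,0,0,-0.1,0,0.75,0,0,-0.1,0,0.4,0,0,-0.1,0,0.4,0,0,-0.1,0,0.4,0,0,-0.1,0,0.4,0,0,-0.1,0,0.4,0,0,-0.1,0,0.4,0,0,-0.1,0,0.4,0,0,-0.1,0]

```text
clock: 3.35
position: [0.4624, -0.2203, 0.0176]
ee_rot: [-0.081, -2.184, 2.186]
force: [-0.3, 0.1, 8.1]
width: 0.594
```

Emit:
carry_out:
  steps: [0.4,0,0,0.2,0,0.4,0,0,0.6,0,0.4,0,0,1,0,0.4,0,0,1,0]

```text
clock: 3.75
position: [0.4648, -0.221, 0.1217]
ee_rot: [-0.088, -2.185, 2.191]
force: [0.7, -1.2, -1.1]
width: 0.597
```

Emit:
carry_out:
  steps: [0.4,0.39,0.9,0,0.06,0.4,0.39,0.9,0,0.06,0.4,0.39,0.9,0,0.06]

```text
clock: 4.05
position: [0.5035, -0.1224, 0.1169]
ee_rot: [-0.02, -2.218, 2.211]
force: [0.1, -0.0, -1.0]
width: 0.59
```

Emit:
carry_out:
  steps: [0.4,0.39,0.9,0,0,0.4,0.39,0.9,0,0,0.4,0.39,0.9,0,0,0.4,0.39,0.9,0,0]

```text
clock: 4.45
position: [0.5397, -0.0386, 0.1163]
ee_rot: [-0.023, -2.21, 2.21]
force: [0.7, -0.7, -0.7]
width: 0.589
```

Run:
```python
from m import *
s=arm.observe();R=cv2.Rodrigues(s['ee_rot'])[0];print(s['position'],s['width'],np.degrees(np.arctan2(R[1,2],R[0,2])),s['joints'].round(2))
P,im,d=snap('side')
for b in balls(P,im,d): print(*b)
P,im,d=snap('wrist','w2.png')
```

```text
[ 0.53967384 -0.03855407  0.11625117] 0.5888198375146158 -91.26016954406512 [ 0.11  0.43 -0.19  1.9   0.11  0.82 -1.72]
red [174. 160.] 305 [0.4168 0.2679 0.0629] 0.001757110863618749
red [262. 200.] 155 [ 0.5398 -0.0397  0.1296] 0.0005206977179218537
orange [ 83. 133.] 291 [0.2224 0.6059 0.0468] 0.002139468644714809
orange [225. 151.] 279 [0.5589 0.332  0.0309] 0.0022224154699664374
orange [330. 228.] 63 [ 0.6566 -0.0717  0.0121] 0.0011063506176228885
purple [176. 254.] 486 [ 0.3538 -0.001   0.0252] 0.0007174429127536616
```

View pics/w2.png

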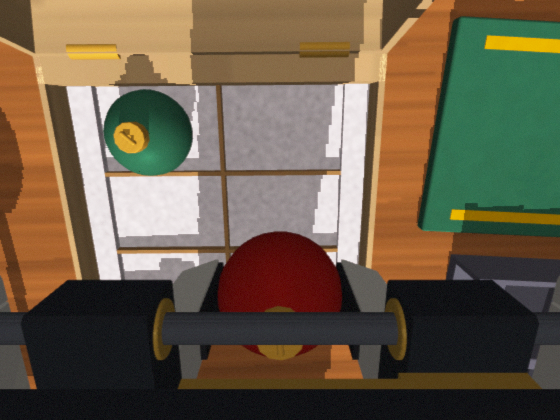

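The red ball is held upright at (.540, -.040, .130). I check the case divider crossing at pixel (223,172) with a quick ray, then lower it.

Run:
```python
from m import *
P=pose('wrist')
for u,v in((223,172),(228,250),(107,172),(340,173)): print(ray(P,u,v,.011).round(4))
```

```text
[0.5751 0.0009 0.011 ]
[0.5127 0.0015 0.011 ]
[0.5774 0.0871 0.011 ]
[ 0.5721 -0.0861  0.011 ]
```

Emit:
carry_out:
  steps: [0.4,0,0,-0.4,0,0.4,0,0,-0.7,0,0.4,0,0,-0.9,0,0.4,0,0,-0.96,0,0.4,0,0,-1,0,0.4,0,0,-1,0,0.4,0,0,-1,0]

```text
clock: 5.25
position: [0.5405, -0.0404, 0.0177]
ee_rot: [-0.031, -2.209, 2.209]
force: [-0.5, 0.5, -0.3]
width: 0.597
```

Emit:
carry_out:
  steps: [0.4,0.02,-0.01,-0.01,0,0.4,0.02,-0.01,-0.01,0,0.7,0.02,-0.01,-0.01,0,0.7,0.02,-0.01,-0.01,0,0.7,0.02,-0.01,-0.01,0,0.7,0.02,-0.01,-0.01,0]

```text
clock: 5.85
position: [0.5418, -0.041, 0.0157]
ee_rot: [-0.028, -2.209, 2.209]
force: [0.4, 0.7, -0.6]
width: 0.705
```

Emit:
carry_out:
  steps: [0.7,0,0,0.3,0,0.7,0,0,0.7,0,0.7,0,0,1,0,0.7,0,0,1,0]

```text
clock: 6.25
position: [0.5445, -0.0409, 0.1198]
ee_rot: [-0.036, -2.212, 2.212]
force: [0.8, -0.0, -0.5]
width: 0.696
```

Run:
```python
from m import *
s=arm.observe();print(s['position'],s['width'])
P,im,d=snap('wrist')
for b in balls(P,im,d): print(*b)
```

```text
[ 0.54449281 -0.0409042   0.11981194] 0.6960695532478494
red [279. 224.] 3385 [ 0.5428 -0.0399  0.0298] 0.0003296897708515775
orange [207.  61.] 39117 [0.6576 0.0032 0.0408] 0.009456169406885146
orange [280. 240.] 163 [ 0.5349 -0.0429  0.0375] 0.001481813097603879
green [153. 140.] 4521 [0.6057 0.046  0.0298] 0.0003470733204680125
```

Emit:
carry_out:
  steps: [0.75,0.05,0.95,0,0,0.75,0.05,0.95,0,0,0.75,0.05,0.95,0,0]

```text
clock: 6.6
position: [0.546, 0.062, 0.1149]
ee_rot: [-0.017, -2.217, 2.208]
force: [-0.5, -0.6, -0.3]
width: 0.751
```

Emit:
carry_out:
  steps: [0.75,0.05,0.95,0,0,0.75,0.05,0.95,0,0,0.75,0.05,0.95,0,0]

```text
clock: 6.9
position: [0.5505, 0.1571, 0.1148]
ee_rot: [-0.017, -2.217, 2.208]
force: [-0.6, -0.0, -1.3]
width: 0.751
```

Emit:
carry_out:
  steps: [0.75,0.05,0.95,0,0,0.75,0.05,0.95,0,0,0.75,0.05,0.95,0,0,0.75,0.05,0.95,0,0]

```text
clock: 7.3
position: [0.5557, 0.2449, 0.1143]
ee_rot: [-0.022, -2.208, 2.21]
force: [0.5, -0.7, -0.3]
width: 0.752
```

Run:
```python
from m import *
s=arm.observe();R=cv2.Rodrigues(s['ee_rot'])[0];print(s['position'],s['width'],np.degrees(np.arctan2(R[1,2],R[0,2])),s['joints'].round(2))
P,im,d=snap('wrist')
for b in balls(P,im,d): print(*b)
```

```text
[0.55573622 0.24490313 0.11433761] 0.7523827928283902 -91.27941617823453 [-0.35  0.53 -0.22  1.73  0.14  0.9  -2.22]
orange [507.  85.] 5672 [0.6431 0.1102 0.0526] 0.006074988632927154
orange [157. 217.] 4088 [0.5603 0.3336 0.031 ] 0.00042924329632877645
green [546. 152.] 1792 [0.6057 0.0456 0.0301] 0.00039169723853336384
green [283. 219.] 4025 [0.5587 0.2435 0.0308] 0.0003306223618162291
```

Emit:
carry_out:
  steps: [0.75,0.02,-0.01,-0.4,0,0.75,0.02,-0.01,-0.8,0,0.75,0.02,-0.01,-0.99,0,0.75,0.02,-0.01,-0.99,0,0.4,0.02,-0.01,-0.99,0,0.4,0.02,-0.01,-0.99,0,0.4,0.02,-0.01,-0.99,0,0.4,0.02,-0.01,-0.99,0,0.4,0.02,-0.01,-0.99,0,0.4,0.02,-0.01,-0.99,0]

```text
clock: 8.35
position: [0.5597, 0.243, 0.018]
ee_rot: [-0.031, -2.21, 2.209]
force: [-0.7, -1.9, 6.9]
width: 0.597
```

Emit:
carry_out:
  steps: [0.4,0,0,0.2,0,0.4,0,0,0.6,0,0.4,0,0,1,0,0.4,0,0,1,0]

```text
clock: 8.75
position: [0.5618, 0.245, 0.1227]
ee_rot: [-0.037, -2.218, 2.208]
force: [-0.2, 0.5, -0.2]
width: 0.599
```

Emit:
carry_out:
  steps: [0.4,-0.07,-0.98,0,0,0.4,-0.07,-0.98,0,0,0.4,-0.07,-0.98,0,0]

```text
clock: 9.05
position: [0.5516, 0.1361, 0.1163]
ee_rot: [-0.037, -2.198, 2.21]
force: [0.9, 0.3, -0.3]
width: 0.598
```

Emit:
carry_out:
  steps: [0.4,-0.08,-0.98,0,0,0.4,-0.08,-0.98,0,0,0.4,-0.08,-0.98,0,0,0.4,-0.08,-0.98,0,0]

```text
clock: 9.45
position: [0.5436, 0.0455, 0.1167]
ee_rot: [-0.032, -2.207, 2.207]
force: [0.3, 0.7, -0.8]
width: 0.601
```

Run:
```python
from m import *
s=arm.observe();print(s['position'],s['width'])
P,im,d=snap('side')
for b in balls(P,im,d): print(*b)
P,im,d=snap('wrist')
for b in balls(P,im,d): print(*b)
```

```text
[0.54364643 0.0455488  0.11666046] 0.6005427670613203
red [174. 160.] 310 [0.417  0.2683 0.063 ] 0.00173771882646668
red [274. 238.] 447 [ 0.5417 -0.0416  0.0296] 0.000759769343740276
orange [ 83. 133.] 290 [0.2218 0.6059 0.0472] 0.0021119475471758713
orange [297. 161.] 67 [0.6794 0.1143 0.0951] 0.004832789299028625
orange [225. 151.] 283 [0.5588 0.332  0.0307] 0.0011903248091516612
orange [274. 226.] 60 [ 0.5383 -0.0263  0.0447] 0.0014159403058679586
orange [330. 228.] 69 [ 0.6559 -0.0712  0.0117] 0.0011540414848166599
purple [176. 254.] 496 [ 0.3537 -0.001   0.0251] 0.0007393839764315758
red [401. 220.] 3730 [ 0.5428 -0.0401  0.0298] 0.00034694908773804447
orange [354.  59.] 37521 [ 6.537e-01 -4.000e-04  4.050e-02] 0.009436282925119032
orange [413. 234.] 129 [ 0.5362 -0.0516  0.0405] 0.0014128509991591254
green [281. 135.] 4575 [0.6057 0.0459 0.0297] 0.0003165879269624508
green [279. 270.] 5309 [0.5427 0.0485 0.1295] 0.0002851349394571676
```

Emit:
carry_out:
  steps: [0.4,0,-0.01,-0.4,0,0.4,0,-0.01,-0.7,0,0.4,0,-0.01,-0.9,0,0.4,0,-0.01,-0.99,0,0.4,0,-0.01,-0.99,0,0.4,0,-0.01,-0.99,0,0.7,0,-0.01,-0.99,0,0.7,0,-0.01,-0.99,0,0.7,0,-0.01,-0.99,0,0.7,0,-0.01,-0.99,0]

```text
clock: 10.55
position: [0.544, 0.0459, 0.0181]
ee_rot: [-0.029, -2.209, 2.209]
force: [-0.5, -0.5, -0.2]
width: 0.698
```

Emit:
carry_out:
  steps: [0.7,0,0,0.3,0,0.7,0,0,0.7,0,0.7,0,0,1,0,0.7,0,0,1,0]

```text
clock: 10.95
position: [0.5465, 0.0465, 0.122]
ee_rot: [-0.036, -2.213, 2.211]
force: [0.2, -0.4, -0.5]
width: 0.7
```

Emit:
carry_out:
  steps: [0.75,0.05,0.96,0,0,0.75,0.05,0.96,0,0,0.75,0.05,0.96,0,0]

```text
clock: 11.25
position: [0.548, 0.1503, 0.1177]
ee_rot: [-0.019, -2.219, 2.208]
force: [0.4, -0.6, 0.4]
width: 0.748
```

Emit:
carry_out:
  steps: [0.75,0.05,0.96,0,0,0.75,0.05,0.96,0,0,0.75,0.05,0.96,0,0]

```text
clock: 11.55
position: [0.5521, 0.2465, 0.1175]
ee_rot: [-0.018, -2.219, 2.207]
force: [-0.4, 0.2, 0.9]
width: 0.753
```

Emit:
carry_out:
  steps: [0.75,0.05,0.96,0,0,0.75,0.05,0.96,0,0,0.75,0.05,0.96,0,0,0.75,0.05,0.96,0,0]

```text
clock: 11.95
position: [0.5578, 0.335, 0.1168]
ee_rot: [-0.024, -2.209, 2.21]
force: [0.2, -1.0, 0.4]
width: 0.752
```

Run:
```python
from m import *
s=arm.observe();R=cv2.Rodrigues(s['ee_rot'])[0];print(s['position'],s['width'],np.degrees(np.arctan2(R[1,2],R[0,2])),s['joints'].round(2))
P,im,d=snap('wrist')
for b in balls(P,im,d): print(*b)
P,im,d=snap('top')
for b in balls(P,im,d): print(*b)
```

```text
[0.55783135 0.33500848 0.11677268] 0.7515811676953353 -91.29179021349681 [-0.48  0.59 -0.22  1.61  0.15  0.96 -2.34]
orange [283. 218.] 3930 [0.5602 0.3335 0.0308] 0.00041000188278510343
red [302. 206.] 297 [ 0.5408 -0.0389  0.0299] 0.00089023248326879
red [176. 259.] 406 [0.4169 0.2722 0.064 ] 0.0019761440944783214
orange [279. 158.] 1193 [0.6625 0.0189 0.0501] 0.007379940392197562
orange [274. 238.] 197 [0.4676 0.0371 0.0319] 0.008788510519952412
orange [ 52. 340.] 288 [0.2223 0.6082 0.0492] 0.0020581701393352454
green [268. 182.] 269 [0.6037 0.0469 0.0303] 0.0009256941972990116
green [268. 206.] 271 [0.5412 0.049  0.0301] 0.0008532397416110871
purple [288. 280.] 299 [0.3527 0.0016 0.0262] 0.0009074761371541128
```

Emit:
carry_out:
  steps: [0.75,0.02,-0.01,-0.4,0,0.75,0.02,-0.01,-0.8,0,0.75,0.02,-0.01,-1,0,0.75,0.02,-0.01,-1,0,0.4,0.02,-0.01,-1,0,0.4,0.02,-0.01,-1,0,0.4,0.02,-0.01,-1,0,0.4,0.02,-0.01,-1,0,0.4,0.02,-0.01,-1,0,0.4,0.02,-0.01,-1,0]

```text
clock: 13.05
position: [0.562, 0.3333, 0.0195]
ee_rot: [-0.031, -2.211, 2.209]
force: [-0.3, -2.9, 7.6]
width: 0.594
```

Emit:
carry_out:
  steps: [0.4,0,0,0.2,0,0.4,0,0,0.6,0,0.4,0,0,1,0,0.4,0,0,1,0]

```text
clock: 13.45
position: [0.5638, 0.3355, 0.1245]
ee_rot: [-0.038, -2.22, 2.206]
force: [0.6, 0.5, 0.6]
width: 0.595
```

Emit:
carry_out:
  steps: [0.4,-0.25,-0.95,0,0,0.4,-0.25,-0.95,0,0,0.4,-0.25,-0.95,0,0]

```text
clock: 13.75
position: [0.5347, 0.2297, 0.1173]
ee_rot: [-0.034, -2.198, 2.211]
force: [-0.3, -0.4, -1.0]
width: 0.592
```

Emit:
carry_out:
  steps: [0.4,-0.25,-0.95,0,0,0.4,-0.25,-0.95,0,0,0.4,-0.25,-0.95,0,0]

```text
clock: 14.05
position: [0.5092, 0.1353, 0.1173]
ee_rot: [-0.034, -2.198, 2.209]
force: [0.9, 0.1, -0.3]
width: 0.593
```

Emit:
carry_out:
  steps: [0.4,-0.28,-0.96,0,0,0.4,-0.28,-0.96,0,0,0.4,-0.28,-0.96,0,0,0.4,-0.28,-0.96,0,0]

```text
clock: 14.45
position: [0.4828, 0.0459, 0.118]
ee_rot: [-0.032, -2.207, 2.208]
force: [0.4, 0.8, 0.2]
width: 0.594
```

Run:
```python
from m import *
s=arm.observe();print(s['position'],s['width'])
P,im,d=snap('side')
for b in balls(P,im,d): print(*b)
P,im,d=snap('wrist')
for b in balls(P,im,d): print(*b)
```

```text
[0.48281563 0.04585209 0.11797539] 0.5939105347254682
red [174. 160.] 306 [0.4171 0.268  0.063 ] 0.0017430813900906237
red [274. 238.] 463 [ 0.5417 -0.0416  0.0293] 0.0007271938318075882
orange [ 83. 133.] 286 [0.2216 0.6058 0.0477] 0.0021729370141390747
orange [297. 162.] 75 [0.6722 0.0926 0.0907] 0.00481958941051299
orange [219. 187.] 170 [0.4805 0.0448 0.1292] 0.0008979497285760183
orange [274. 226.] 69 [ 0.5381 -0.027   0.043 ] 0.0015307043638269928
orange [330. 228.] 70 [ 0.6595 -0.0714  0.0128] 0.001219102750904995
purple [176. 254.] 499 [ 0.3537 -0.0009  0.0252] 0.0006808351992912063
red [407. 135.] 4488 [ 0.5428 -0.0401  0.0297] 0.0003543881009859596
orange [185. 117.] 2429 [0.5616 0.1214 0.0209] 0.006324342661509968
orange [484. 156.] 5626 [ 0.5261 -0.0842  0.031 ] 0.008010567923196718
orange [424. 141.] 182 [ 0.5418 -0.0478  0.0371] 0.0015858136718988017
orange [279. 270.] 5489 [0.4815 0.0485 0.1292] 0.0015116142580581572
green [279.  41.] 5067 [0.6058 0.0459 0.0297] 0.00035215690956487004
green [278. 138.] 4482 [0.543  0.048  0.0297] 0.0003209280149829776
purple [333. 363.] 1496 [0.3547 0.0006 0.0261] 0.00042281027551070954
```

Emit:
carry_out:
  steps: [0.4,0,0,-0.4,0,0.4,0,0,-0.7,0,0.4,0,0,-0.9,0,0.4,0,0,-1,0,0.4,0,0,-1,0,0.4,0,0,-1,0,0.7,0,0,-1,0,0.7,0,0,-1,0,0.7,0,0,-1,0,0.7,0,0,-1,0]

```text
clock: 15.55
position: [0.483, 0.047, 0.0181]
ee_rot: [-0.029, -2.209, 2.209]
force: [-0.4, 0.9, -0.4]
width: 0.699
```

Emit:
carry_out:
  steps: [0.7,0,0,0.3,0,0.7,0,0,0.7,0,0.7,0,0,1,0,0.7,0,0,1,0]

```text
clock: 15.95
position: [0.4853, 0.0474, 0.1216]
ee_rot: [-0.036, -2.213, 2.211]
force: [0.7, -0.4, 0.8]
width: 0.703
```

Emit:
carry_out:
  steps: [0.4,-0.15,-0.5,1,0,0.4,-0.15,-0.77,1,0.48,0.4,-0.15,-0.77,1,0.48,0.4,-0.15,-0.77,1,0.48]

```text
clock: 16.35
position: [0.4688, -0.0336, 0.2203]
ee_rot: [-0.357, 2.025, -2.031]
force: [0.4, 1.2, -0.7]
width: 0.421
```

Emit:
carry_out:
  steps: [0.4,-0.15,-0.77,0,0.48,0.4,-0.15,-0.77,0,0.48,0.4,-0.15,-0.77,0,0.48]

```text
clock: 16.65
position: [0.4512, -0.1119, 0.2171]
ee_rot: [-0.687, 1.797, -1.8]
force: [0.3, 0.1, -0.6]
width: 0.397
```

Emit:
carry_out:
  steps: [0.4,-0.15,-0.77,0,0.49,0.4,-0.15,-0.77,0,0.49,0.4,-0.15,-0.77,0,0.49]

```text
clock: 16.95
position: [0.4359, -0.1891, 0.217]
ee_rot: [-0.959, 1.538, -1.539]
force: [-0.5, 0.4, -0.2]
width: 0.398
```

Emit:
carry_out:
  steps: [0.4,-0.15,-0.77,0,0.49,0.4,-0.15,-0.77,0,0.49,0.4,-0.15,-0.77,0,0.49,0.4,-0.15,-0.77,0,0.49]

```text
clock: 17.35
position: [0.422, -0.2619, 0.217]
ee_rot: [-1.174, 1.264, -1.262]
force: [0.1, 0.3, -0.1]
width: 0.394
```

Run:
```python
from m import *
s=arm.observe();R=cv2.Rodrigues(s['ee_rot'])[0];print(s['position'],s['width'],np.degrees(np.arctan2(R[1,2],R[0,2])),s['joints'].round(2))
P,im,d=snap('top')
for b in balls(P,im,d): print(*b)
P,im,d=snap('side')
for b in balls(P,im,d): print('s',*b)
P,im,d=snap('wrist','w3.png')
```

```text
[ 0.42199864 -0.26190219  0.21699857] 0.39444367575013034 -4.214425016567395 [ 0.69  0.26 -0.3   1.87  0.09  1.02  0.28]
red [302. 206.] 292 [ 0.5412 -0.039   0.03  ] 0.0009299731354290775
red [176. 259.] 403 [0.4171 0.2721 0.064 ] 0.0019176533290097993
orange [287. 159.] 1597 [ 0.6603 -0.0074  0.0473] 0.008970322127480423
orange [268. 230.] 294 [0.4794 0.0501 0.0301] 0.0008059377645726948
orange [281. 242.] 172 [0.4597 0.0141 0.0299] 0.008231881958505603
orange [ 52. 340.] 283 [0.222  0.6081 0.05  ] 0.002071141159389148
green [268. 182.] 275 [0.6036 0.047  0.03  ] 0.0008896564238060379
green [268. 207.] 279 [0.5411 0.049  0.0301] 0.0008291936225632239
purple [288. 280.] 299 [0.353  0.0015 0.0262] 0.000871070068242963
s red [174. 160.] 310 [0.4171 0.2684 0.0629] 0.0016986016769653255
s red [283. 239.] 94 [ 0.5411 -0.0419  0.0292] 0.0005694907988516123
s orange [ 83. 133.] 295 [0.2216 0.6058 0.0461] 0.0020791082010446073
s orange [330. 228.] 63 [ 0.6567 -0.0716  0.0122] 0.0012149424334826542
s purple [176. 255.] 447 [ 0.3538 -0.001   0.0251] 0.0007322926662475077
```

View pics/w3.png

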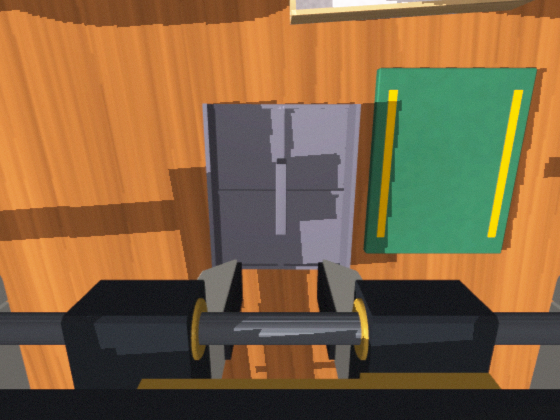

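All four baubles stand in the case at z≈0.030 with the lid open. The wrist view shows the empty right flat with its handle at (281,160)-(281,235). I measure the handle and the board.

```bash
cat >> m.py <<'E'
def flat(P,im,d,c,lo=.038,hi=.052,r=.13):
    X=cloud(P,d); m=(X[...,2]>lo)&(X[...,2]<hi)&(np.hypot(X[...,0]-c[0],X[...,1]-c[1])<r)&(d>0)
    a=rect(X[m][:,:2]); h=m&(np.hypot(X[...,0]-a[0][0]/1e3,X[...,1]-a[0][1]/1e3)<.05)
    return m.sum(),a,'handle',h.sum(),rect(X[h][:,:2]),np.median(X[h][:,2])
def board(P,im,d):
    X=cloud(P,d);hsv=cv2.cvtColor(im,cv2.COLOR_RGB2HSV)
    m=(hsv[...,0]>60)&(hsv[...,0]<90)&(hsv[...,1]>100)&(X[...,2]<.03)&(X[...,1]<-.13); return rect(X[m][:,:2]),np.median(X[m][:,2])
E
python3 - <<'E'
from m import *
P,im,d=snap('wrist')
print(*flat(P,im,d,(.422,-.262))); print(board(P,im,d))
E
```

```text
2591 [array([ 424.6, -253.8]), array([158. , 140.3]), np.float64(85.5)] handle 743 [array([ 424.2, -262.3]), array([69.7,  9.5]), np.float64(85.6)] 0.04488330878149377
([array([ 592.5, -249.4]), array([187.5, 149.9]), np.float64(85.8)], np.float64(0.011779420321288703))
```

Emit:
carry_out:
  steps: [0.4,0.02,0,-0.5,0,0.4,0.02,0,-1,0,0.4,0.02,0,-1,0]

```text
clock: 17.85
position: [0.4212, -0.2585, 0.113]
ee_rot: [-1.177, 1.271, -1.255]
force: [-0.4, 0.1, 0.1]
width: 0.4
```

Emit:
carry_out:
  steps: [0.4,0,0,-0.4,0,0.4,0,0,-0.7,0,0.4,0,0,-0.95,0,0.4,0,0,-0.95,0,0,0,0,-0.95,0,0,0,0,-0.95,0,0,0,0,-0.95,0,0,0,0,-0.95,0,0,0,0,-0.95,0,0,0,0,-0.95,0]
  grip_force: 40

```text
clock: 18.85
position: [0.4251, -0.2614, 0.0239]
ee_rot: [-1.174, 1.262, -1.264]
force: [-2.2, 0.4, 11.1]
width: 0.105
```

Emit:
carry_out:
  steps: [0,0,0,0.2,0,0,0,0,0.4,0,0,0,0,0.5,0,0,0,0,0.5,0]

```text
clock: 19.25
position: [0.4255, -0.2615, 0.074]
ee_rot: [-1.173, 1.26, -1.265]
force: [1.4, 1.0, -2.6]
width: 0.111
```

Emit:
carry_out:
  steps: [0,0.3,0.02,0,0,0,0.6,0.04,0,0,0,0.84,0.06,0,0,0,0.84,0.06,0,0]

```text
clock: 19.65
position: [0.5121, -0.2536, 0.0719]
ee_rot: [-1.173, 1.259, -1.261]
force: [-0.5, 0.3, -2.7]
width: 0.102
```

Emit:
carry_out:
  steps: [0,0.3,0.03,0,0,0,0.6,0.05,0,0,0,0.84,0.07,0,0,0,0.84,0.07,0,0,0,0.84,0.07,0,0]

```text
clock: 20.15
position: [0.5915, -0.2478, 0.0714]
ee_rot: [-1.176, 1.264, -1.261]
force: [-1.0, -0.2, -3.8]
width: 0.107
```

Run:
```python
from m import *
s=arm.observe();print(s['position'],s['width'],s['force'])
P,im,d=snap('wrist','w4.png')
print(board(P,im,d))
X=cloud(P,d);m=(X[...,2]>.085)&(X[...,2]<.105)&(X[...,0]<.75)&(d>0);print(m.sum(),rect(X[m][:,:2]),np.median(X[m][:,2]))
P,im,d=snap('side','s4.png')
```

```text
[ 0.59153442 -0.24780328  0.07135353] 0.10680770019954519 [-1.04410992 -0.22321614 -3.78632116]
([array([ 600.3, -157.7]), array([  4.5, 148.8]), np.float64(85.8)], np.float64(0.011876682930309523))
11549 [array([ 593.5, -223.1]), array([123.8, 141.2]), np.float64(85.9)] 0.09191756332610468
```

View pics/s4.png

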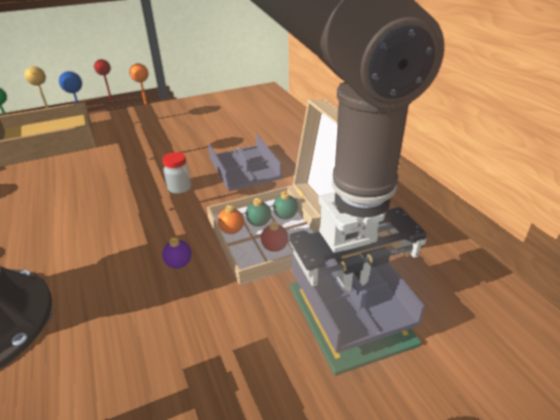

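The side view shows the flat over the green board, with its top at 92 mm. I lower it 34 mm and release, then travel round in front of the lid to the left flat.

Emit:
carry_out:
  steps: [0,0.01,-0.01,-0.15,0,0,0.01,-0.01,-0.25,0,0,0.01,-0.01,-0.32,0,0,0.01,-0.01,-0.34,0,0,0.01,-0.01,-0.34,0,0,0.01,-0.01,-0.34,0,0.35,0.01,-0.01,-0.34,0,0.35,0.01,-0.01,-0.34,0,0.35,0.01,-0.01,-0.34,0,0.35,0.01,-0.01,-0.34,0]

```text
clock: 21.25
position: [0.594, -0.2491, 0.0391]
ee_rot: [-1.174, 1.262, -1.263]
force: [-0.4, 0.7, 0.6]
width: 0.342
```

Emit:
carry_out:
  steps: [0.35,0,0,0.3,0,0.35,0,0,0.7,0,0.35,0,0,1,0,0.35,0,0,1,0]

```text
clock: 21.65
position: [0.5966, -0.2497, 0.1438]
ee_rot: [-1.17, 1.256, -1.268]
force: [0.2, 0.7, 0.1]
width: 0.35
```

Emit:
carry_out:
  steps: [0.35,-1,0.3,0,0,0.35,-1,0.6,0,0,0.35,-1,0.9,0,0,0.35,-1,0.9,0,0]

```text
clock: 22.05
position: [0.4912, -0.1533, 0.1386]
ee_rot: [-1.177, 1.261, -1.255]
force: [0.0, -0.2, 0.5]
width: 0.353
```

Run:
```python
from m import *
s=arm.observe();print(s['position'],s['width'],s['force'])
P,im,d=snap('top')
print(*flat(P,im,d,(.592,-.249),.05,.064)); print(*flat(P,im,d,(.594,.286)));
```

```text
[ 0.49123388 -0.15334754  0.1385598 ] 0.3532437215430993 [ 0.01603926 -0.1538587   0.4913702 ]
227 [array([ 624.6, -252.3]), array([175.3,  75.7]), np.float64(86.0)] handle 145 [array([ 624.4, -252.8]), array([73.5, 75.1]), np.float64(87.0)] 0.05668123203994346
318 [array([594.4, 286.4]), array([175.2, 137.6]), np.float64(88.6)] handle 111 [array([592.6, 286.4]), array([69.1,  8.2]), np.float64(88.4)] 0.0457610524036578
```

Emit:
carry_out:
  steps: [0.35,0,0.95,0,0,0.35,0,0.95,0,0,0.35,0,0.95,0,0]

```text
clock: 22.4
position: [0.4946, -0.0579, 0.1388]
ee_rot: [-1.175, 1.258, -1.255]
force: [1.5, -0.4, 0.7]
width: 0.351
```

Emit:
carry_out:
  steps: [0.35,0,0.95,0,0,0.35,0,0.95,0,0,0.35,0,0.95,0,0]

```text
clock: 22.7
position: [0.4945, 0.0372, 0.1389]
ee_rot: [-1.174, 1.257, -1.255]
force: [0.1, -0.4, -0.8]
width: 0.347
```

Emit:
carry_out:
  steps: [0.35,0,0.95,0,0,0.35,0,0.95,0,0,0.35,0,0.95,0,0]

```text
clock: 23.0
position: [0.4943, 0.1323, 0.139]
ee_rot: [-1.174, 1.258, -1.254]
force: [0.7, 0.1, 0.1]
width: 0.352
```

Emit:
carry_out:
  steps: [0.35,0,0.95,0,0,0.35,0,0.95,0,0,0.35,0,0.95,0,0,0.35,0,0.95,0,0]

```text
clock: 23.4
position: [0.4943, 0.2208, 0.1382]
ee_rot: [-1.175, 1.261, -1.261]
force: [-0.5, -1.7, 0.3]
width: 0.348
```

Run:
```python
from m import *
s=arm.observe();R=cv2.Rodrigues(s['ee_rot'])[0];print(s['position'],s['width'],np.degrees(np.arctan2(R[1,2],R[0,2])),s['joints'].round(2))
P,im,d=snap('wrist')
print(*flat(P,im,d,(.594,.286)));
P,im,d=snap('top')
print(*flat(P,im,d,(.592,-.249),.05,.064)); print(*flat(P,im,d,(.594,.286)))
```

```text
[0.49430723 0.22084714 0.13821817] 0.347980123110816 -4.068450577591307 [-0.22  0.43 -0.39  1.86  0.21  0.89 -0.79]
6482 [array([595.8, 280.6]), array([165.1, 141.3]), np.float64(88.4)] handle 1854 [array([595.4, 286.6]), array([70. , 11.1]), np.float64(88.6)] 0.044643365285336106
382 [array([ 592.3, -249.6]), array([175.1, 140.7]), np.float64(85.6)] handle 117 [array([ 592.1, -249.7]), array([70.1, 10.1]), np.float64(85.6)] 0.057036863054263476
166 [array([594.6, 285.8]), array([173.6, 137.2]), np.float64(88.3)] handle 20 [array([593.5, 316. ]), array([11.2,  7.9]), np.float64(88.7)] 0.04422888859865293
```

Emit:
carry_out:
  steps: [0.35,1,0.66,0,0.06,0.35,1,0.66,0,0.06,0.35,1,0.66,0,0.06,0.35,1,0.66,-0.16,0.06,0.35,1,0.66,-0.16,0.06]

```text
clock: 24.0
position: [0.5938, 0.284, 0.1203]
ee_rot: [-1.2, 1.231, -1.23]
force: [-1.0, -0.2, -0.0]
width: 0.352
```

Emit:
carry_out:
  steps: [0.35,0.01,0,-0.4,0,0.35,0.01,0,-0.7,0,0.35,0.01,0,-0.98,0,0.35,0.01,0,-0.98,0,0,0.01,0,-0.98,0,0,0.01,0,-0.98,0,0,0.01,0,-0.98,0,0,0.01,0,-0.98,0,0,0.01,0,-0.98,0,0,0.01,0,-0.98,0]

```text
clock: 25.0
position: [0.5957, 0.2873, 0.0266]
ee_rot: [-1.195, 1.227, -1.228]
force: [-0.3, -1.3, 7.8]
width: 0.108
```

Emit:
carry_out:
  steps: [0,0,0,0.2,0,0,0,0,0.5,0,0,0,0,0.8,0,0,0,0,1,0,0,0,0,1,0]

```text
clock: 25.5
position: [0.5964, 0.2882, 0.1285]
ee_rot: [-1.191, 1.225, -1.228]
force: [-0.5, 1.2, -2.5]
width: 0.101
```

Run:
```python
from m import *
s=arm.observe();R=cv2.Rodrigues(s['ee_rot'])[0];print(s['position'],s['width'],s['force'],np.degrees(np.arctan2(R[1,2],R[0,2])),s['joints'].round(2))
```

```text
[0.59641976 0.28819602 0.12846803] 0.10125857891585276 [-0.52727355  1.17324956 -2.52353754] -1.4587036437993564 [-0.29  0.61 -0.37  1.57  0.25  1.01 -0.76]
```

Emit:
carry_out:
  steps: [0,-0.3,0,0.3,0,0,-0.7,-0.2,0.3,0,0,-1,-0.5,0.3,0,0,-1,-0.5,0.3,0]

```text
clock: 25.9
position: [0.4895, 0.2319, 0.1529]
ee_rot: [-1.205, 1.229, -1.23]
force: [1.7, -0.6, -3.1]
width: 0.108
```

Emit:
carry_out:
  steps: [0,0,-0.35,0,0,0,0,-0.7,0,0,0,0,-0.9,0,0]

```text
clock: 26.2
position: [0.4944, 0.1436, 0.1537]
ee_rot: [-1.199, 1.23, -1.23]
force: [-0.7, -0.0, -2.3]
width: 0.106
```

Emit:
carry_out:
  steps: [0,0,-0.35,0,0,0,0,-0.7,0,0,0,0,-0.9,0,0]

```text
clock: 26.5
position: [0.4943, 0.0535, 0.1538]
ee_rot: [-1.198, 1.23, -1.23]
force: [0.9, 0.5, -2.5]
width: 0.106
```

Emit:
carry_out:
  steps: [0,0,-0.35,0,0,0,0,-0.7,0,0,0,0,-0.9,0,0]

```text
clock: 26.8
position: [0.4942, -0.0364, 0.1538]
ee_rot: [-1.198, 1.231, -1.23]
force: [0.1, -0.3, -1.9]
width: 0.102
```

Emit:
carry_out:
  steps: [0,0,-0.35,0,0,0,0,-0.7,0,0,0,0,-0.9,0,0]

```text
clock: 27.1
position: [0.4941, -0.1264, 0.1538]
ee_rot: [-1.197, 1.231, -1.23]
force: [1.0, 0.8, -2.2]
width: 0.109
```

Emit:
carry_out:
  steps: [0,0,-0.35,0,0,0,0,-0.7,0,0,0,0,-0.9,0,0,0,0,-0.9,0,0]

```text
clock: 27.5
position: [0.4938, -0.2171, 0.1536]
ee_rot: [-1.197, 1.232, -1.232]
force: [-0.3, 0.3, -2.2]
width: 0.109
```

Run:
```python
from m import *
s=arm.observe();R=cv2.Rodrigues(s['ee_rot'])[0];print(s['position'],s['width'],s['force'],np.degrees(np.arctan2(R[1,2],R[0,2])))
P,im,d=snap('wrist')
print(*flat(P,im,d,(.592,-.249),.05,.064))
X=cloud(P,d);m=(X[...,2]>.165)&(X[...,2]<.188)&(X[...,0]<.62)&(d>0);print(m.sum(),rect(X[m][:,:2]),np.median(X[m][:,2]))
P,im,d=snap('side','s5.png')
for b in balls(P,im,d): print(*b)
```

```text
[ 0.49378724 -0.21708659  0.15359931] 0.1089846271967248 [-0.25605277  0.33647623 -2.23625946] -1.7685828881137613
1939 [array([ 661.7, -255.7]), array([176.7,   6.4]), np.float64(85.7)] handle 1207 [array([ 661.8, -254. ]), array([96.6,  6.2]), np.float64(85.5)] 0.05580596897559292
11286 [array([ 494.8, -191.4]), array([122.9, 141.6]), np.float64(88.2)] 0.17162650794936488
red [174. 160.] 309 [0.4168 0.268  0.0633] 0.0017522891510870042
orange [ 83. 134.] 296 [0.2223 0.6056 0.0468] 0.0021347157450217246
orange [221. 225.] 65 [0.4803 0.0469 0.0298] 0.0006426202870789776
purple [176. 254.] 491 [ 0.3537 -0.0008  0.0253] 0.000730628095458044
```

View pics/s5.png

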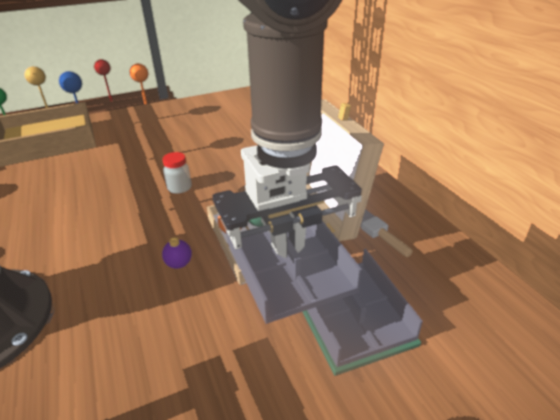

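Emit:
carry_out:
  steps: [0,0.3,-0.1,0,-0.06,0,0.6,-0.2,0,-0.06,0,0.9,-0.32,0,-0.06,0,0.97,-0.32,0,-0.06,0,0.97,-0.32,-0.2,-0.06,0,0.97,-0.32,-0.4,-0.06,0,0.97,-0.32,-0.5,-0.06,0,0.97,-0.32,-0.5,-0.06,0,0.97,-0.32,-0.5,-0.06]

```text
clock: 28.5
position: [0.5919, -0.2444, 0.1052]
ee_rot: [-1.174, 1.262, -1.262]
force: [0.7, -0.2, -1.2]
width: 0.106
```

Run:
```python
from m import *
s=arm.observe();R=cv2.Rodrigues(s['ee_rot'])[0];print(s['position'],s['width'],s['force'],np.degrees(np.arctan2(R[1,2],R[0,2])))
P,im,d=snap('wrist')
X=cloud(P,d)
for lo,hi in((.11,.135),(.05,.064)):
    m=(X[...,2]>lo)&(X[...,2]<hi)&(X[...,0]<.72)&(X[...,1]<-.13)&(d>0);p=X[m];print(m.sum(),rect(p[:,:2]) if m.sum() else 0,np.median(p[:,2]) if m.sum() else 0, p.max(0) if m.sum() else 0)
```

```text
[ 0.59193868 -0.24444275  0.10520853] 0.10561733220295311 [ 0.66381285 -0.20735804 -1.18418536] -4.1204771556307636
14195 [array([ 593.8, -218.9]), array([123. , 141.3]), np.float64(85.9)] 0.12274345222541636 [ 0.66822244 -0.15263907  0.13497804]
0 0 0 0
```

Emit:
carry_out:
  steps: [0,0,-0.04,-0.06,0,0,0,-0.04,-0.12,0,0,0,-0.04,-0.17,0,0,0,-0.04,-0.2,0,0,0,-0.04,-0.2,0,0,0,-0.04,-0.2,0,0.35,0,-0.04,-0.2,0,0.35,0,-0.04,-0.2,0,0.35,0,-0.04,-0.2,0,0.35,0,-0.04,-0.2,0]

```text
clock: 29.55
position: [0.592, -0.2491, 0.085]
ee_rot: [-1.174, 1.262, -1.263]
force: [0.4, 0.7, -0.6]
width: 0.342
```

Emit:
carry_out:
  steps: [0.35,0,0,0.3,0,0.35,0,0,0.7,0,0.35,0,0,1,0,0.35,0,0,1,0]

```text
clock: 29.95
position: [0.5945, -0.2497, 0.1899]
ee_rot: [-1.17, 1.256, -1.268]
force: [0.9, -0.6, -0.1]
width: 0.352
```

Emit:
carry_out:
  steps: [0.35,-1,0.3,0.5,0,0.35,-1,0.6,0.5,0,0.35,-1,0.9,0.5,0,0.35,-1,0.9,1,0,0.35,-1,0.9,1,0,0.35,-1,0.9,1,0]

```text
clock: 30.55
position: [0.4923, -0.159, 0.2858]
ee_rot: [-1.173, 1.26, -1.264]
force: [0.8, -0.4, -0.5]
width: 0.348
```

Run:
```python
from m import *
s=arm.observe();R=cv2.Rodrigues(s['ee_rot'])[0];print(s['position'],s['width'],s['force'],np.degrees(np.arctan2(R[1,2],R[0,2])),s['joints'].round(2))
P,im,d=snap('top','t6.png')
X=cloud(P,d)
print(*flat(P,im,d,(.592,-.249),.095,.11))
h=cv2.cvtColor(im,cv2.COLOR_RGB2HSV)
mk=(X[...,2]>.2)&(X[...,2]<.29)&(abs(X[...,1])<.012)&(X[...,0]>.69)&(X[...,0]<.76)&(d>0);p=X[mk];print(len(p),p[p[:,2]>p[:,2].max()-.006].mean(0),p.max(0))
P,im,d=snap('side'); print(pose('side')[2])
cv2.imwrite('pics/s6.png',cv2.resize(im[60:300,200:480,::-1],None,fx=2.5,fy=2.5))
np.savez('s6.npz',im=im,d=d)
```

```text
[ 0.49225209 -0.15902933  0.285794  ] 0.34768252926640886 [ 0.82066495 -0.43017232 -0.54012572] -4.143961946364365 [ 0.46  0.23 -0.31  1.72  0.08  1.19  0.06]
172 [array([ 591.3, -247.9]), array([173. , 138.2]), np.float64(86.0)] handle 12 [array([ 588.6, -280.1]), array([6.4, 7.6]), np.float64(90.0)] 0.09989739390536345
192 [7.09661502e-01 5.94952252e-04 2.64651065e-01] [0.7266058  0.01194438 0.26898295]
[ 0.30197501 -0.64272663  0.58076923]
```

View pics/s6.png

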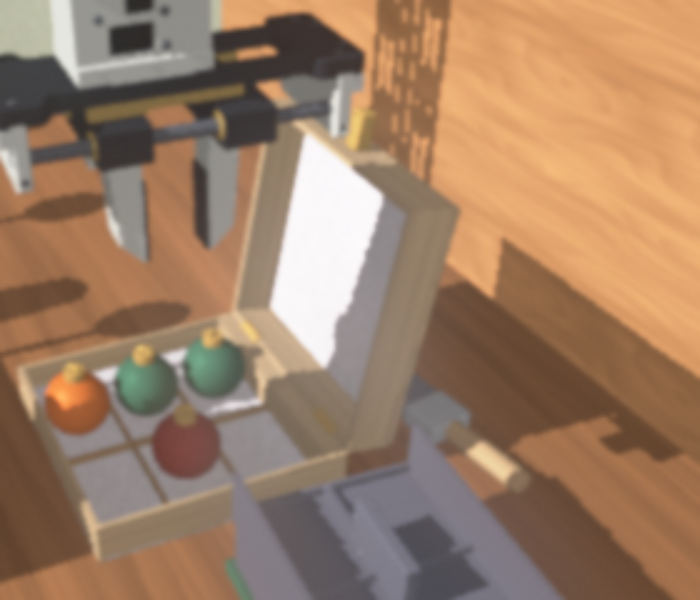

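The two flats are piled squarely on the board, with the upper one at (591,-248) mm and 86°. In the crop all four baubles stand in the case, and the tab is at (360,128) on the open lid's top edge. Next I turn the jaws along y and go above the tab.

Emit:
carry_out:
  steps: [0.45,0.2,0.3,0.3,-0.2,0.45,0.4,0.53,0.3,-0.4,0.45,0.6,0.53,0.3,-0.6,0.45,0.6,0.53,0.3,-0.65,0.45,0.6,0.53,0.3,-0.65]

```text
clock: 31.15
position: [0.5518, -0.1061, 0.313]
ee_rot: [-0.876, 1.627, -1.624]
force: [-0.0, 0.8, 0.3]
width: 0.453
```

Emit:
carry_out:
  steps: [0.45,0.2,0.3,0,-0.2,0.45,0.4,0.53,0,-0.4,0.45,0.6,0.53,0,-0.6,0.45,0.6,0.53,0,-0.65,0.45,0.6,0.53,0,-0.65]

```text
clock: 31.65
position: [0.6116, -0.0533, 0.3135]
ee_rot: [-0.479, 1.956, -1.955]
force: [-0.2, 0.5, -0.9]
width: 0.451
```

Emit:
carry_out:
  steps: [0.45,0.2,0.3,0,-0.2,0.45,0.4,0.54,0,-0.4,0.45,0.5,0.54,0,-0.6,0.45,0.5,0.54,0,-0.64,0.45,0.5,0.54,0,-0.64,0.45,0.5,0.54,0,-0.64]

```text
clock: 32.25
position: [0.6613, 0.0003, 0.3145]
ee_rot: [-0.024, -2.21, 2.21]
force: [-0.2, 0.8, -0.6]
width: 0.448
```

Run:
```python
from m import *
s=arm.observe();R=cv2.Rodrigues(s['ee_rot'])[0];print(s['position'],s['width'],np.degrees(np.arctan2(R[1,2],R[0,2])),s['joints'].round(2))
P,im,d=snap('wrist','w7.png')
X=cloud(P,d);h=cv2.cvtColor(im,cv2.COLOR_RGB2HSV)
mk=(X[...,2]>.22)&(X[...,2]<.29)&(abs(X[...,1])<.03)&(X[...,0]>.66)&(d>0)&(h[...,1]>140);p=X[mk]
print(len(p),p.mean(0),p.min(0),p.max(0)); q=p[p[:,2]>.258]; print(len(q),q.mean(0),q.min(0),q.max(0))
```

```text
[6.61285476e-01 3.43310521e-04 3.14470048e-01] 0.44785723434086006 -91.27998009204583 [-0.02  0.45 -0.09  1.33  0.04  1.36 -1.71]
683 [ 7.13442046e-01 -2.22245343e-04  2.62044547e-01] [ 0.70443974 -0.02562496  0.22763344] [0.72912294 0.00948602 0.26600728]
650 [7.12872410e-01 3.94111444e-05 2.63657565e-01] [ 0.70504    -0.0077233   0.25978078] [0.71975947 0.00777117 0.26600728]
```

View pics/w7.png

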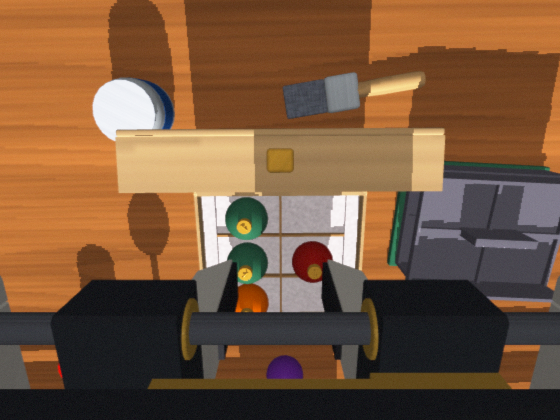

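Tab at pixel (280,160), its top centred at (.713, 0, .264), which matches θ≈1.75. I grip it.

Emit:
carry_out:
  steps: [0.45,0.3,0,0,0,0.45,0.5,0,0,0,0.45,0.5,0,0,0,0.45,0.5,0,-0.3,0,0.45,0.5,0,-0.5,0,0.45,0.5,0,-0.71,0,0.45,0.5,0,-0.71,0,0.45,0.5,0,-0.71,0]
  grip_force: 12

```text
clock: 33.1
position: [0.7113, 0.0007, 0.2444]
ee_rot: [-0.027, -2.209, 2.209]
force: [0.4, 0.3, 1.1]
width: 0.454
```

Emit:
carry_out:
  steps: [0,0,0,0,0,0,0,0,0,0,0,0,0,0,0,0,0,0,0,0,0,0,0,0,0,0,0,0,0,0]

```text
clock: 33.7
position: [0.7121, -0.001, 0.2446]
ee_rot: [-0.031, -2.206, 2.211]
force: [-0.1, -5.3, 4.2]
width: 0.17
```

Emit:
carry_out:
  steps: [0,-0.14,0,0.02,0,0,-0.27,0.01,0.05,0,0,-0.41,0.01,0.07,0,0,-0.55,0.01,0.08,0,0,-0.55,0.01,0.08,0]

```text
clock: 34.2
position: [0.6555, 0.0, 0.2522]
ee_rot: [-0.029, -2.205, 2.21]
force: [-2.3, -6.5, 1.4]
width: 0.174
```

Emit:
carry_out:
  steps: [0,-0.14,0,-0.01,0,0,-0.27,0,-0.02,0,0,-0.41,0,-0.04,0,0,-0.55,0,-0.06,0]

```text
clock: 34.6
position: [0.6025, 0.0009, 0.2466]
ee_rot: [-0.033, -2.209, 2.211]
force: [4.5, -3.7, -3.0]
width: 0.172
```

Emit:
carry_out:
  steps: [0,-0.13,0,-0.04,0,0,-0.26,0,-0.09,0,0,-0.39,0,-0.14,0,0,-0.52,0,-0.19,0]

```text
clock: 35.0
position: [0.5505, 0.0017, 0.2276]
ee_rot: [-0.032, -2.21, 2.21]
force: [4.7, -1.1, -4.2]
width: 0.173
```

Run:
```python
from m import *
s=arm.observe();print(s['position'],s['width'],s['force'])
P,im,d=snap('side','s8.png')
```

```text
[0.55049249 0.00168389 0.22756539] 0.17264323685443494 [ 4.69522149 -1.09821947 -4.17809305]
```

View pics/s8.png

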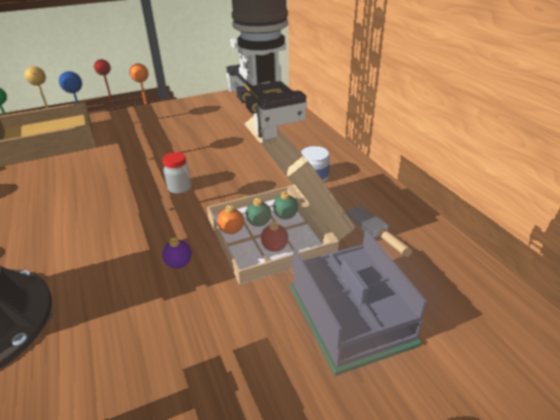

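The lid is following at about 1 rad, and the baubles and the pile have not moved. I continue the arc.

Emit:
carry_out:
  steps: [0,-0.12,0,-0.07,0,0,-0.23,0,-0.15,0,0,-0.35,0.01,-0.23,0,0,-0.46,0.01,-0.31,0]

```text
clock: 35.45
position: [0.5044, 0.0025, 0.1962]
ee_rot: [-0.031, -2.209, 2.21]
force: [4.6, -3.0, -2.3]
width: 0.173
```

Emit:
carry_out:
  steps: [0,-0.1,0,-0.1,0,0,-0.19,0,-0.2,0,0,-0.28,0.01,-0.31,0,0,-0.36,0.01,-0.42,0]

```text
clock: 35.85
position: [0.467, 0.0031, 0.1537]
ee_rot: [-0.028, -2.207, 2.209]
force: [-2.8, -5.4, 3.5]
width: 0.175
```

Emit:
carry_out:
  steps: [0,-0.07,0,-0.12,0,0,-0.13,0,-0.24,0,0,-0.19,0.01,-0.37,0,0,-0.25,0.01,-0.49,0]

```text
clock: 36.25
position: [0.4417, 0.0036, 0.1042]
ee_rot: [-0.027, -2.205, 2.209]
force: [0.4, -8.4, 1.3]
width: 0.171
```

Emit:
carry_out:
  steps: [0,-0.04,0,-0.13,0,0,-0.07,0,-0.26,0,0,-0.1,0,-0.39,0,0,-0.11,0,-0.47,0,0,-0.12,0,-0.52,0,0,-0.12,0,-0.54,0,0,-0.12,0,-0.54,0]

```text
clock: 36.95
position: [0.4287, 0.0038, 0.0499]
ee_rot: [-0.024, -2.204, 2.208]
force: [-4.9, -7.1, -2.7]
width: 0.176
```

Run:
```python
from m import *
s=arm.observe();print(s['position'],s['width'],s['force'])
P,im,d=snap('side','s9.png')
X=cloud(P,d);m=(X[...,0]>.5)&(X[...,0]<.62)&(abs(X[...,1])<.09)&(d>0);p=X[m];A=np.c_[p[:,:2],np.ones(len(p))];print(len(p),np.linalg.lstsq(A,p[:,2],rcond=None)[0],np.median(p[:,2]))
```

```text
[0.42865043 0.00375242 0.04989363] 0.17574549699853725 [-4.88094805 -7.05576629 -2.67161843]
3117 [-0.02777712  0.01164653  0.09551852] 0.08041352983479966
```

View pics/s9.png

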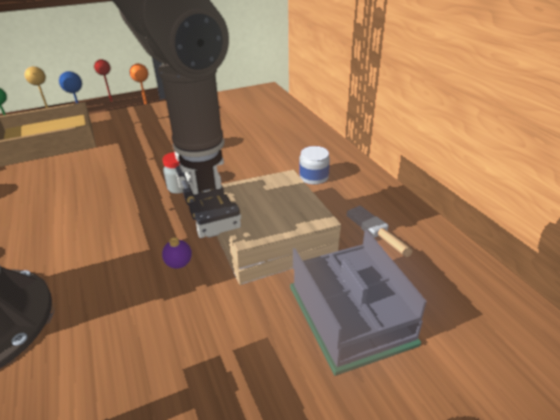

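The lid is nearly closed, with a slope of about 0.03 rad. I press it down a few mm more, then release.

Emit:
carry_out:
  steps: [0,0,0,-0.02,0,0,0,0,-0.04,0,0,0,0,-0.06,0,0,0,0,-0.07,0,0,0,0,-0.07,0,0,0,0,-0.07,0]

```text
clock: 37.6
position: [0.428, 0.0038, 0.043]
ee_rot: [-0.023, -2.203, 2.207]
force: [-5.6, -7.1, -2.2]
width: 0.179
```

Run:
```python
from m import *
s=arm.observe();print(s['position'],s['width'],s['force'])
P,im,d=snap('side')
X=cloud(P,d);m=(X[...,0]>.5)&(X[...,0]<.62)&(abs(X[...,1])<.09)&(d>0);p=X[m];A=np.c_[p[:,:2],np.ones(len(p))];print(len(p),np.linalg.lstsq(A,p[:,2],rcond=None)[0],np.median(p[:,2]))
```

```text
[0.42804337 0.00375752 0.04296868] 0.17906405266260472 [-5.5973732  -7.14132188 -2.2057442 ]
3140 [-0.01107409 -0.00036689  0.08365503] 0.07746256669626678
```

Emit:
carry_out:
  steps: [0,0,0,-0.02,0,0,0,0,-0.04,0,0,0,0,-0.04,0,0,0,0,-0.04,0]

```text
clock: 38.05
position: [0.4286, 0.0037, 0.0394]
ee_rot: [-0.024, -2.204, 2.208]
force: [-6.7, -7.3, 3.6]
width: 0.175
```

Emit:
carry_out:
  steps: [0.3,0,0,0,0,0.4,0,0,0,0,0.4,0,0,0,0,0.4,0,0,0,0]

```text
clock: 38.45
position: [0.4312, 0.0054, 0.0399]
ee_rot: [-0.028, -2.209, 2.209]
force: [-0.0, -0.6, 0.5]
width: 0.396
```

Emit:
carry_out:
  steps: [0.4,0,0,0.3,0,0.4,0,0,0.6,0,0.4,0,0,1,0,0.4,0,0,1,0]

```text
clock: 38.85
position: [0.4338, 0.0056, 0.144]
ee_rot: [-0.037, -2.214, 2.211]
force: [1.8, 0.3, 0.1]
width: 0.398
```

Emit:
carry_out:
  steps: [0.4,-0.3,-0.6,1,0,0.4,-0.3,-0.6,1,0,0.4,-0.3,-0.6,1,0,0.4,-0.3,-0.6,1,0]

```text
clock: 39.25
position: [0.4016, -0.0565, 0.242]
ee_rot: [-0.037, -2.209, 2.21]
force: [0.5, -0.1, -0.1]
width: 0.4
```

Run:
```python
from m import *
s=arm.observe();print(s['position'],s['width'],s['force'])
for n in('side','top'):
    P,im,d=snap(n,n+'_end.png')
    X=cloud(P,d);m=(X[...,0]>.47)&(X[...,0]<.63)&(abs(X[...,1])<.09)&(X[...,2]<.1)&(d>0);p=X[m];A=np.c_[p[:,:2],np.ones(len(p))];print(len(p),np.linalg.lstsq(A,p[:,2],rcond=None)[0],np.median(p[:,2]))
    q=p[(p[:,0]<.49)];print('front',np.median(q[:,2]))
    print(*flat(P,im,d,(.592,-.249),.093,.112))
```

```text
[ 0.40164025 -0.05653276  0.24201056] 0.3995613750584822 [ 0.4806945  -0.07892535 -0.06542517]
4264 [ 0.0002874  -0.00054208  0.07625512] 0.07642268244153871
front 0.07644357747515634
1228 [array([ 590.6, -251.9]), array([178.2, 141.6]), np.float64(85.9)] handle 309 [array([ 590.3, -252.4]), array([70.7, 11.1]), np.float64(85.2)] 0.10088990834490458
4798 [-0.00026009  0.0007308   0.0773757 ] 0.0772056850613031
front 0.07727366192710161
439 [array([ 590., -249.]), array([177. , 140.3]), np.float64(85.8)] handle 138 [array([ 589.8, -248.5]), array([69.5, 10.4]), np.float64(85.9)] 0.1014628831800195
```

View pics/top_end.png

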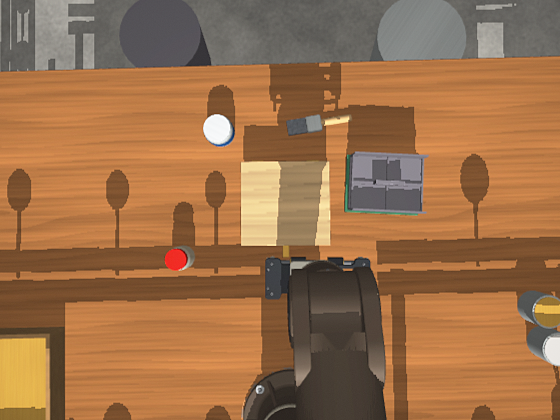

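View pics/side_end.png

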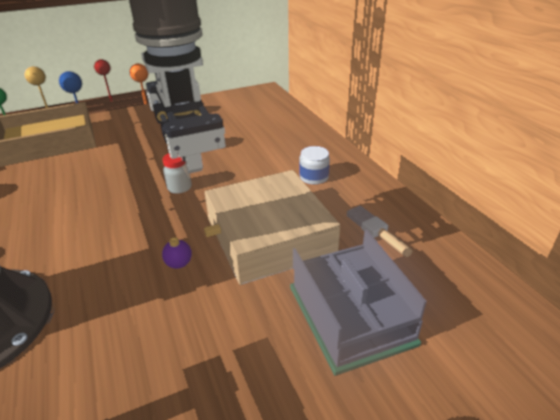

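The lid is flat at 77 mm. The stack is level with its top at 101 mm, centred on the board to within about 3 mm, and the bystanders have not moved. I hand the job in.

```bash
python3 -c "
from cell import arm
print(arm.sign_off())"
```

```text
the job is handed in; nothing more can be done
None
```

The job is done and handed in at about 39 s of the 210 s allowed. `sign_off()` reports no verdict, so the results below are my own last checks.

- **Baubles:** I moved red, green and orange into empty cells of the case, beside the green one already there. All four measured z ≈ 0.030 m, standing in their cells with the lid still open. They were still in place when the lid was about 1 rad open, but I could not see them once it was shut. I never touched the purple look-alike on the table.
- **Flats:** They are piled on the green board. The upper one is about 3 mm off the board's centre and within 0.5° of its direction. It is level, with its top at about 101 mm where 102 mm is expected. The lower flat was about 0.3 mm off centre when I placed it. Later I could only judge it from the pictures, where it looks aligned.
- **Lid:** I lowered it by its tab at about 0.6 rad/s. The first stop left it about 0.03 rad open, so I pressed it down in two short steps. It now lies flat, with its top at 76–77 mm where 77 mm is expected and a slope under 0.001 rad.
- **Bystanders and gripper:** The jar, tin and brush look unmoved in the pictures. The gripper ended open and clear of everything.

I saw no sign of a grip slackening or a flat being knocked aside. The top and side cameras differed by up to 3 mm, within what the job allows.

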